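# Bolt a cell into the test jig

## Robot

A 6-joint arm with a two-finger parallel gripper is mounted at the origin on the work surface. World frame = base frame: x ahead of the robot, y to its left, z up, the work surface at z = 0. Lengths are in m, angles in rad, forces in N, time in s.
With the tool pointing down it reaches from about 0.35 to 0.775 m from the base axis. Payload 5.5 kg.
Tool frame: the origin (TCP) lies on the centre line of the jaws, within the pads' length; the fingertips stand 11 mm ahead of it and the grasp point (between the pads) lies 8 mm behind it (env.tip_extent is the distance from the TCP to the fingertips, in m); z points along the fingers, y is the line along which they close (so a half turn about z gives the same grasp; the last joint's range is limited). The gripper opens to 85 mm and grips with 20 to 120 N. Pads are 22 mm wide; open, the fingers measure 114 mm over their backs; the gripper's body (76 mm by 85 mm) begins 54 mm behind the grasp point. The pads swing forward as they close: fully open they stand 13 mm farther back than shut.
Start: joints at [1.028, 0.313, 0.046, 1.304, 0, 1.431], TCP at [0.225, 0.529, 0.209] pointing down, gripper open.
Joint ranges: [-2.76, 2.76], [-0.86, 1.69], [-1.03, 1.26], [-2.2, 2.34], [-1.47, 1.5], [-3.14, 3.14]. Speed limits (rad/s): [2.57, 2.57, 3.14, 3.14, 3.14, 3.14].

## Interface

Orientations are given as a unit quaternion [w, x, y, z].
In Python, from workcell import env gives the robot as it stands.
- The arm moves only by the shell command python3 -m jog 'ROWS' [FORCE]. ROWS is JSON, a list of rows, each a list of 5 numbers: the gripper's target within -1 to 1 (shut at 1, half-way at 0, fully open at -1), then the shift along the tool's x, y, z in m, then the turn about the tool's z in degrees. In form: [[fingers, tx, ty, tz, turn], ...]. A call has 1 to 5 rows; each row shifts and turns the commanded pose from where the row before left it, along the tool's axes as they then stand; what a row does not reach is not made up. A row lasts 1/12 s, in which the tool goes at most 41.7 mm and 7.16 degrees, less where a joint would pass 70% of its speed; a pose out of reach is approached as far as the arm can. A call is refused whole if a number of a shift passes 0.0417 or a number of a turn 7.16, either way. A call with a gripper value outside its range is refused whole. The fingers move at their own pace and stop on an object; FORCE is the grip in N (left out, the last holds). Time passes only in rows, so rows that do not move let the fingers close. It gives the time, the measured TCP pose, the force, the opening and the grip force at its end, in the units of the state.
- env.get_state(): the state, without advancing time (a new reading comes with each control period).
- env.read_camera(name): name is "scene" or "side" or "wrist"; returns a dict with "img" (420x560x3 uint8, red, green, blue), "fov_y" (degrees; the focal length in pixels is half the picture's height over the tangent of half this angle, whatever the lens; pixels are square), "cx", "cy" (the principal point, pixels), "D" ([k1, k2, p1, p2, k3] as OpenCV has them; the pictures are not rectified), "T" (4x4, takes a point from camera to world coordinates). Camera axes: x right, y up, looking along -z (the intrinsics and any distortion apply to the point x, -y, -z); pixel columns grow to the right and rows downward; lengths in m; the calibration is good to about 2 mm. A picture is of the moment at which its call begins. There is no depth.
- env.hand_in(): hands the job in; it is judged then, once.
The state is a dict: "clock": time; "joint_pos": joint angles; "qvel": joint speeds; "tau": joint torques, N m; "tcp_pos": TCP position; "orientation": TCP orientation; "wrist_force": force on the tool from outside, world axes, zero at the start; "ft_torque": the same for the moment, N m; "finger_gap": finger opening in m; "grip_force": force on a finger pad.
Only numpy, scipy, OpenCV 4.12 (cv2) and the standard library are available. Lean on these libraries where they do the work, as an engineer would, in place of code of your own. Each camera call takes 0.05 s, during which the arm holds its last target. There are 200 camera calls.

## Task

Clamp the cell in the battery test jig with its barrel bolt: lift the bolt's handle up out of the open notch, slide the bolt so that its nose presses the cell onto the spring contact, then lay the handle right down into the closing notch and let go, leaving the cell clamped. Find the closing notch by feel and do not force the bolt: keep pushes on the handle under about 12 N, since its leverage multiplies them several times where the bolt bears on the jig, and leave the spare cell, the screwdriver, the thermal imager and the wrench where they are.

Things in the scene. Friction and masses are not known exactly. Their poses are not given: they have to be found in the camera images.
- jig: test jig: plywood board 150 x 365 x 18 mm, fixed to the bench, with a barrel bolt and a trough for one cell. Origin under the board, straight below the bolt's axis at the open notch; board spans x -75 to 75, y -110 to 255 mm. z up. The bolt's axis runs along y, 48 mm above the origin; closing slides it to +y. In a notch the handle lies out to -x. Nothing but the jig itself stands within 40 mm of the knob's path
- bolt_axis (a point): point on the bolt's axis at the open notch, 48 mm above the jig's origin, axes as the jig's. From here, the slot's front wall (x -9 to -18, top at z 12 mm) has two notches open at the top, 10 mm wide in y: the open one at y 0, the closing one in the plate. The raised handle clears the wall from 55 degrees above level; it goes down only in a notch. The back wall (x 9 to 13) lets it lean to 125 degrees
- slot_end (a point): point on the bolt's axis at the near face of the far bearing block, y = 66 mm in the jig, where the handle's slide ends (handle at y 62). Aluminium bearing blocks (26 mm wide in x, tops 61 mm above the jig's origin) stand at y -30 to -18 and 66 to 76 mm
- slot_front (a point): point at the foot of the slot's front wall, x -18, y 45, z 18 mm in the jig, mid-range of a steel plate with the closing notch, screwed down anywhere: notch middle at y 36 to 55 mm in the jig, always short of the end of the slide. It is not measured; see or feel for it: the handle rests on the wall's top at about 43 degrees and sinks only over the notch, which leaves it 3 mm of play along y
- knob (a point): centre of the ball knob, 18 mm across, on the handle (7 mm rod), 52 mm from the bolt's axis. The steel bolt (14 mm rod, 175 mm long, 0.2 kg) turns about and slides along its axis with 1 mm play. In a notch the handle slopes up to the knob at 10 degrees: knob 51 mm to -x of the axis and 57 mm above the jig's origin. It starts in the open notch, falls if not held; its y in the jig shows how far the bolt has slid
- cell: the cell, a cylinder 21 mm across and 70 mm long, lying loose in the jig's trough ahead of the bolt's nose, its axis in line with the bolt; origin at its centre, y along its length
- spring_contact (a joint): how far the spring contact at the +y end of the trough is pressed in by the cell, in m: 0 free, at most 0.034. It pushes back with 1.5 N at 0 and 0.2 N more per mm; 4 to 26 mm and 2 to 7 N when the handle is in the closing notch
- spare_cell: a spare cell, 21 mm across and 70 mm tall, standing on the jig's board behind the bolt; origin under its centre. Leave alone
- screwdriver: screwdriver 150 mm long, lying on the jig's board behind the trough; origin under its middle. Leave alone
- imager: hand-held thermal imager 150 x 100 x 34 mm lying on the bench; origin under its centre. Leave alone
- wrench: wrench 160 mm long lying on the bench; origin under its middle. Leave alone
Not all that is in view belongs to the job. What is shaped like the part that bears knob but blue is not meant.

How it is judged:
By the outcome, as a careful person would: the job done as asked, in the order asked, and still so for the second after the job is handed in, with the robot touching nothing.
It also fails if it takes over 72 s, if anything falls off the work surface, if the arm or the gripper's body presses on something with over 40 N, if the wrist force passes 120 N, or if a joint passes its speed limit or range.

## Working session

There is one attempt and no reset: what is moved stays moved. The work goes in short steps, Python scripts to look and compute and a shell command to move; the robot and the scene stay as the last step left them, time stands still between calls to the robot, and variables do not carry over. Pictures are saved under pics/ and viewed, at most 10 in all, crops included, and the job is handed in when it is done.

```bash
mkdir -p pics; ls
cat > h.py <<'E'
import numpy as np,cv2
from workcell import env
def cam(n):
    c=env.read_camera(n); f=210/np.tan(np.radians(c["fov_y"])/2)
    c["K"]=np.array([[f,0,c["cx"]],[0,f,c["cy"]],[0,0,1]]); c["D"]=np.array(c["D"],float); c["T"]=np.array(c["T"]); return c
def ray(c,uv):
    p=cv2.undistortPoints(np.array([[uv]],float),c["K"],c["D"])[0,0]
    d=c["T"][:3,:3]@np.array([p[0],-p[1],-1]); return c["T"][:3,3],d/np.linalg.norm(d)
def onz(c,uv,z):
    o,d=ray(c,uv); return o+d*(z-o[2])/d[2]
def tri(rs):
    A=sum(np.eye(3)-np.outer(d,d) for o,d in rs); b=sum((np.eye(3)-np.outer(d,d))@o for o,d in rs)
    p=np.linalg.solve(A,b); return p,[np.linalg.norm(np.cross(p-o,d)) for o,d in rs]
def proj(c,P):
    P=np.atleast_2d(P); q=(P-c["T"][:3,3])@c["T"][:3,:3]; q=q*[1,-1,-1]
    return cv2.projectPoints(q.reshape(-1,1,3),np.zeros(3),np.zeros(3),c["K"],c["D"])[0].reshape(-1,2)
E
python3 - <<'E'
from h import *
ims=[cam(n)["img"] for n in("scene","side","wrist")]
for n,i in zip(("scene","side","wrist"),ims): cv2.imwrite(f"pics/{n}0.png",i[:,:,::-1])
print(env.get_state())
E
```

```text
pics
{'clock': 0.15, 'joint_pos': array([1.02837611e+00, 3.13827979e-01, 4.52601992e-02, 1.30358316e+00,
       2.98078303e-05, 1.43120926e+00]), 'qvel': array([-6.01789691e-05, -8.24129378e-04,  3.29444153e-03, -2.60637572e-04,
       -7.75354261e-04,  1.57619860e-03]), 'tau': array([ 2.64590555e-03, -4.81065130e+01,  2.98815250e+01,  1.39315621e-02,
       -1.28385614e-04,  3.14693743e-06]), 'tcp_pos': array([0.22520301, 0.52863607, 0.20842196]), 'orientation': array([-2.40559096e-04,  2.00057432e-01,  9.79783938e-01, -6.33321470e-04]), 'wrist_force': array([ 0.64782022,  0.2453083 , -0.45899007]), 'ft_torque': array([ 0.03262675, -0.01571582, -0.06659956]), 'grip_force': 0.0, 'finger_gap': 0.08526379403886129}
```

View pics/scene0.png

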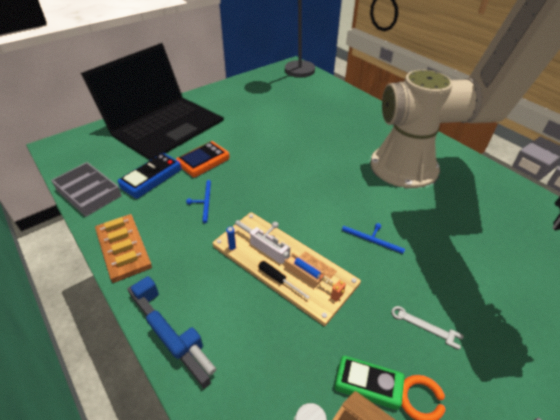

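View pics/side0.png

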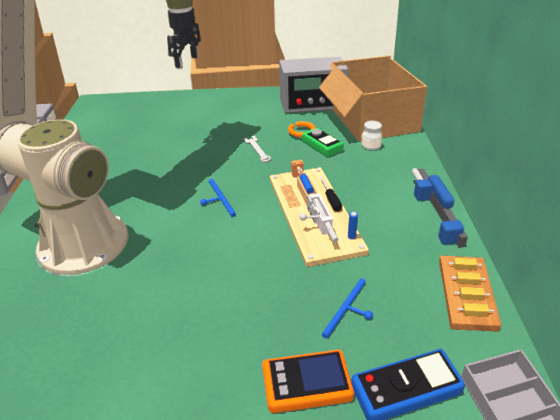

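Scene view: the jig is at about (285,265), with its steel knob near (275,228). In the side view the knob is at about (303,216) and the board's corners at (270,175), (320,167), (366,250) and (312,262).

These could be taken for the bolt with its knob:
- the steel bolt in the jig: scene (275,228), side (303,216)
- blue T-bolt: scene (207,200), side (350,310)
- blue T-bolt: scene (375,240), side (220,200)

I choose the steel one in the jig. Next is one close crop to check it.

Run:
```python
from h import *
a=cv2.imread("pics/scene0.png")[205:330,205:370]; b=cv2.imread("pics/side0.png")[155:270,255:380]
a=cv2.resize(a,None,fx=400/165,fy=400/165,interpolation=3);a=cv2.resize(a,(400,303)); b=cv2.resize(b,None,fx=3.2,fy=3.2,interpolation=3)
H=max(a.shape[0],b.shape[0]);o=np.zeros((H,800,3),np.uint8);o[:a.shape[0],:400]=a;o[:b.shape[0],400:400+b.shape[1]]=b
cv2.imwrite("pics/crop1.png",o)
```

```text
(no output)
```

View pics/crop1.png

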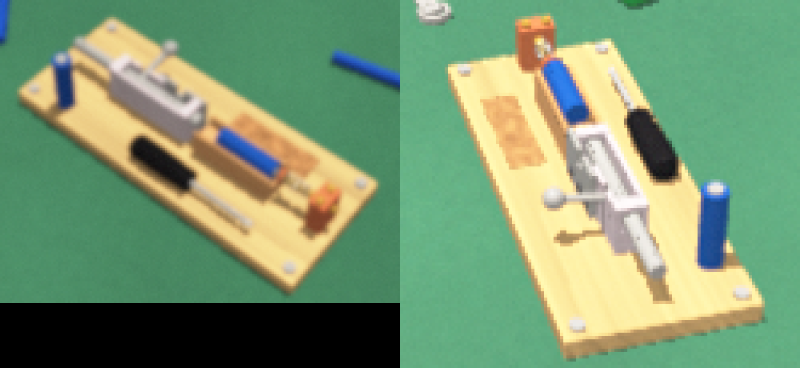

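The crop confirms it: the steel bolt with its ball knob is at scene (275,224) and side (302.8,217), lying in the notch. Next I fit the jig pose from the board's corners and triangulate the knob.

Run:
```python
from h import *
s=cam("scene");d=cam("side")
k=400/165
S=lambda x,y:(205+x/k,205+y/k); V=lambda x,y:(255+(x-400)/3.2,155+y/3.2)
L=np.array([[-75,-110],[-75,255],[75,255],[75,-110]])/1e3
a=[S(108,18),S(377,183),S(292,284),S(20,92)]; b=[V(566,345),V(450,66),V(612,40),V(763,302)]
W=[]
for p,q in zip(a,b):
    P,e=tri([ray(s,p),ray(d,q)]); A=onz(s,p,.018);B=onz(d,q,.018); W.append((A+B)[:2]/2); print(P.round(4),np.round(e[0],4),A.round(4),B.round(4))
W=np.array(W);c=W.mean(0);l=L.mean(0)
H=(L-l).T@(W-c);th=np.arctan2(H[0,1]-H[1,0],H[0,0]+H[1,1]);R=np.array([[np.cos(th),-np.sin(th)],[np.sin(th),np.cos(th)]])
t=c-R@l;print("yaw",np.degrees(th),"origin",t,"resid",((W-t)@R-L).round(4).tolist())
P,e=tri([ray(s,S(170,46)),ray(d,V(553,198))]);print("knob",P.round(4),e,"injig",((P[:2]-t)@R).round(4))
np.savez("jig.npz",t=t,th=th)
st=env.get_state();from scipy.spatial.transform import Rotation as Ro
print(Ro.from_quat(np.roll(st["orientation"],-1)).as_matrix().round(3))
```

```text
[ 0.5425 -0.1164  0.0154] 0.0015 [ 0.5455 -0.1143  0.018 ] [ 0.5409 -0.1183  0.018 ]
[0.4644 0.241  0.0167] 0.0002 [0.4651 0.2416 0.018 ] [0.4647 0.2388 0.018 ]
[0.6086 0.2724 0.0178] 0.0004 [0.6083 0.2725 0.018 ] [0.6089 0.2718 0.018 ]
[ 0.6856 -0.0798  0.016 ] 0.0001 [ 0.6862 -0.0781  0.018 ] [ 0.6852 -0.0821  0.018 ]
yaw 12.514276451854219 origin [0.5912944  0.00821547] resid [[0.0011, -0.0011], [0.0018, -0.0012], [-0.0009, -0.0011], [-0.002, 0.0033]]
knob [ 0.5387 -0.0036  0.0585] [np.float64(0.00026788058537566674), np.float64(0.00026788058537586173)] injig [-0.0539 -0.0001]
[[-0.92   0.392 -0.   ]
 [ 0.392  0.92  -0.001]
 [ 0.    -0.001 -1.   ]]
```

```bash
python3 -m jog '[[0,0,0,0,-7.12],[0,0,0,0,-7.12],[0,0,0,0,-7.12],[0,0,0,0,-7.12],[0,0,0,0,-7.12]]' 20
python3 -m jog '[[0,-0.0096,-0.0294,0,0],[0,-0.0096,-0.0294,0,0],[0,-0.0096,-0.0294,0,0],[0,-0.0096,-0.0294,0,0],[0,-0.0096,-0.0294,0,0]]'
python3 -m jog '[[0,-0.0096,-0.0294,0,0],[0,-0.0096,-0.0294,0,0],[0,-0.0096,-0.0294,0,0],[0,-0.0096,-0.0294,0,0],[0,-0.0096,-0.0294,0,0]]'
python3 -m jog '[[0,-0.0096,-0.0294,0,0],[0,-0.0096,-0.0294,0,0],[0,-0.0096,-0.0294,0,0],[0,-0.0096,-0.0294,0,0],[0,-0.0096,-0.0294,0,0]]'
python3 -m jog '[[0,-0.0096,-0.0294,0,0],[0,0,0,0.02,0],[0,0,0,0.02,0],[0,0,0,0,0],[0,0,0,0,0]]'
cat >> h.py <<'E'
from scipy.spatial.transform import Rotation as Ro
J=np.load("jig.npz") if __import__("os").path.exists("jig.npz") else None
def jigpose():
    "grasp point in jig frame (mm), yaw error, jig-frame wrist force"
    s=env.get_state(); M=Ro.from_quat(np.roll(s["orientation"],-1)).as_matrix(); g=s["tcp_pos"]-.008*M[:,2]
    th=float(J["th"]);R=np.array([[np.cos(th),-np.sin(th)],[np.sin(th),np.cos(th)]])
    p=np.r_[(g[:2]-J["t"])@R,g[2]]*1e3; F=s["wrist_force"]; F=np.r_[F[:2]@R,F[2]]
    yaw=np.degrees(np.arctan2(M[1,1],M[0,1]))-90-np.degrees(th)
    print("t%.2f"%s["clock"],"gp",p.round(1),"yawerr %.2f"%yaw,"F",F.round(1),"gap %.1f grip %.1f"%(s["finger_gap"]*1e3,s["grip_force"]),"tilt",M[:2,2].round(4))
E
python3 - <<'E'
from h import *
jigpose()
c=cam("wrist");cv2.imwrite("pics/w1.png",c["img"][:,:,::-1])
th=float(J["th"]);R=np.array([[np.cos(th),-np.sin(th)],[np.sin(th),np.cos(th)]])
for n,p in dict(knob=[-51,0,57],ax=[0,0,48],end=[0,66,61],be=[0,-30,61]).items():
    p=np.array(p)/1e3;print(n,proj(c,np.r_[R@p[:2]+J["t"],p[2]]).round(1))
E
```

```text
clock: 0.67
tcp_pos: [0.2254, 0.5289, 0.2089]
orientation: [-0.0, -0.112, 0.994, -0.0]
wrist_force: [0.3, -0.8, 0.6]
finger_gap: 0.0428
grip_force: 0.0
clock: 1.08
tcp_pos: [0.3045, 0.3947, 0.209]
orientation: [0.0, -0.109, 0.994, -0.0]
wrist_force: [0.2, 0.2, 0.5]
finger_gap: 0.0424
grip_force: 0.0
clock: 1.5
tcp_pos: [0.3833, 0.2615, 0.2092]
orientation: [0.0, -0.109, 0.994, 0.0]
wrist_force: [-0.2, 0.5, -0.2]
finger_gap: 0.0425
grip_force: 0.0
clock: 1.92
tcp_pos: [0.4621, 0.1283, 0.2092]
orientation: [0.0, -0.109, 0.994, 0.0]
wrist_force: [0.1, 0.0, 0.0]
finger_gap: 0.0426
grip_force: 0.0
clock: 2.33
tcp_pos: [0.4762, 0.1029, 0.1683]
orientation: [-0.001, -0.109, 0.994, 0.0]
wrist_force: [0.7, 0.1, -0.2]
finger_gap: 0.0425
grip_force: 0.0
t2.33 gp [-91.8 117.4 176.3] yawerr -0.01 F [ 0.7 -0.  -0.2] gap 42.5 grip 0.0 tilt [-0.0029 -0.    ]
knob [[154.3 246.4]]
ax [[163.  289.9]]
end [[225.1 297. ]]
be [[128.8 295.9]]
```

View pics/w1.png

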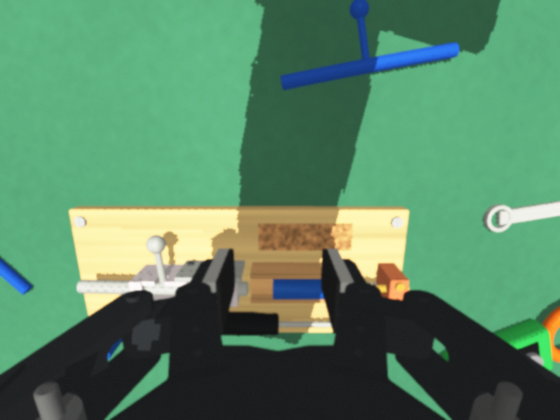

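The wrist view shows the steel knob at (156,245) against a predicted (154,246), so the pose holds to about 1–2 mm. I go over the knob and look for the notch from there.

```bash
python3 -m jog '[[0,-0.0082,-0.0234,0,0],[0,-0.0082,-0.0234,0,0],[0,-0.0082,-0.0234,0,0],[0,-0.0082,-0.0234,0,0],[0,-0.0082,-0.0232,0,0]]'|head -1
python3 -m jog '[[0,0,0,0.02,0],[0,0,0,0.02,0],[0,0,0,0.02,0],[0,0,0,0,0],[0,0,0,0,0]]'|head -1
python3 - <<'E'
from h import *
jigpose()
c=cam("wrist");i=c["img"][:,:,::-1]
th=float(J["th"]);R=np.array([[np.cos(th),-np.sin(th)],[np.sin(th),np.cos(th)]])
P={}
for n,p in dict(knob=[-51,0,57],n0=[-18,0,60],n36=[-18,36,60],n55=[-18,55,60],end=[-13,66,61]).items():
    p=np.array(p)/1e3;P[n]=proj(c,np.r_[R@p[:2]+J["t"],p[2]])[0];print(n,P[n].round(1))
cv2.imwrite("pics/w2.png",cv2.resize(i[120:400,200:560],None,fx=2.1,fy=2.1,interpolation=3))
E
```

```text
clock: 2.8
clock: 3.22
t3.22 gp [-49.8   1.1 117.6] yawerr 0.06 F [-0.6 -0.3 -0. ] gap 42.9 grip 0.0 tilt [-0.0007  0.0002]
knob [276.1 221.7]
n0 [276.2 265.4]
n36 [324.5 265.3]
n55 [349.8 265.2]
end [364.2 271.8]
```

View pics/w2.png

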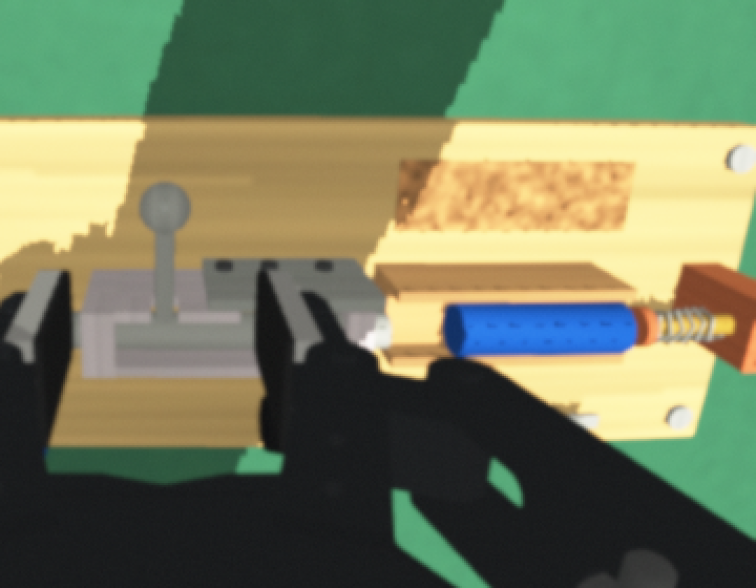

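The knob is at about (278,219), centred between the fingers, and my jig-frame y agrees to 1 mm. A grey steel plate spans crop x 203–385 with dark spots at (223,265), (268,263) and (323,265). The notch may be the middle one, at y of about 40 mm, but the finger partly hides it. Next I descend and grip the knob.

```bash
python3 -m jog '[[0,0.002,0,0.02,0],[0,0,0,0.02,0],[0,0,0,0.0195,0],[0,0,0,0,0],[0,0,0,0,0]]' 20|head -1
python3 -c "from h import *;jigpose()"
python3 -m jog '[[0.5,0,0,0,0],[0.5,0,0,0,0],[1,0,0,0,0],[1,0,0,0,0],[1,0,0,0,0]]' 20|head -1
python3 -c "from h import *;jigpose()"
```

```text
clock: 3.68
t3.68 gp [-51.3   0.7  58.7] yawerr 0.04 F [-0.4 -0.6  0.3] gap 42.9 grip 0.0 tilt [0.0003 0.    ]
clock: 4.1
t4.10 gp [-51.2   0.4  58.3] yawerr 0.01 F [-0.  -0.1 -0.2] gap -0.0 grip 0.0 tilt [ 0.0012 -0.0001]
```

Run:
```python
from h import *
a=cam("side")["img"][150:280,240:400,::-1];b=cam("scene")["img"][180:310,200:360,::-1]
w=cam("wrist")["img"][140:380,160:480,::-1]
o=np.zeros((600,800,3),np.uint8);o[:325,:400]=cv2.resize(a,(400,325),interpolation=3);o[:325,400:]=cv2.resize(b,(400,325),interpolation=3)
o[330:600,200:560]=cv2.resize(w,(360,270));cv2.imwrite("pics/g1.png",o);jigpose()
```

```text
t4.25 gp [-51.6   0.5  57.8] yawerr 0.01 F [ 0.1 -0.4  0.6] gap 0.1 grip 0.0 tilt [0.0002 0.    ]
```

View pics/g1.png

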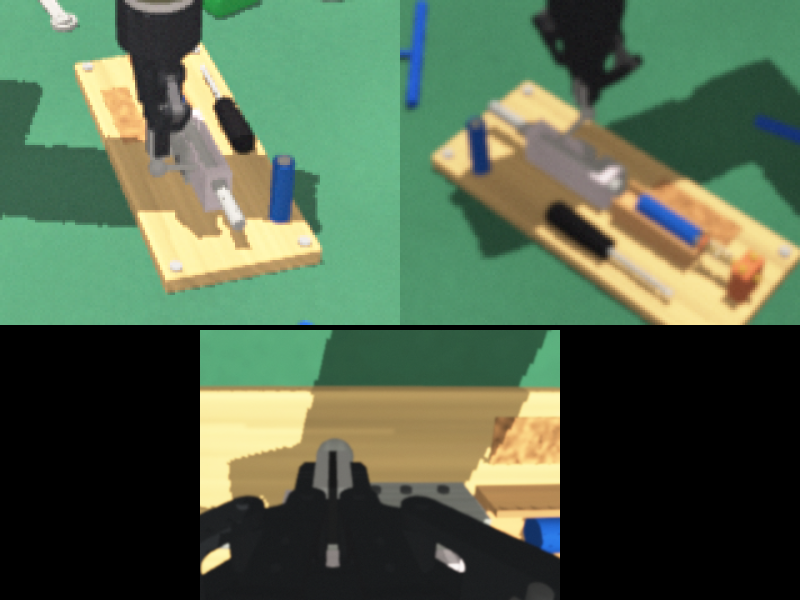

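Run:
```python
from h import *
s=env.get_state();M=Ro.from_quat(np.roll(s["orientation"],-1)).as_matrix();t=s["tcp_pos"];print(t,env.tip_extent,s["finger_gap"],s["grip_force"])
th=float(J["th"]);R=np.array([[np.cos(th),-np.sin(th)],[np.sin(th),np.cos(th)]])
kn=np.r_[R@np.array([-.053,.0005])+J["t"],.0575]
for n,f in (("wrist",lambda q:((q[0]-160)*360/320+200,(q[1]-140)*270/240+330)),("side",lambda q:((q[0]-240)*2.5,(q[1]-150)*2.5)),("scene",lambda q:((q[0]-200)*2.5+400,(q[1]-180)*2.5))):
    c=cam(n)
    for k,P in dict(knob=kn,tip=t+M[:,2]*env.tip_extent,tip_px=t+M@[.011,0,env.tip_extent],tcp=t).items(): print(n,k,np.round(f(proj(c,P)[0])))
    cv2.imwrite(f"pics/{n}2.png",c["img"][:,:,::-1])
a=cv2.imread("pics/side2.png")[170:245,275:345];b=cv2.imread("pics/scene2.png")[180:255,240:310];w=cv2.imread("pics/wrist2.png")[210:310,210:350]
o=np.zeros((600,800,3),np.uint8)
o[:300,:280]=cv2.resize(a,(280,300),interpolation=3);o[:300,300:580]=cv2.resize(b,(280,300),interpolation=3);o[300:,:420]=cv2.resize(w,(420,300),interpolation=3);cv2.imwrite("pics/g2.png",o)
```

```text
[ 0.54082164 -0.0024624   0.04975128] 0.011 0.0001062996022932487 0.0
wrist knob [332. 458.]
wrist tip [332. 447.]
wrist tip_px [332. 427.]
wrist tcp [332. 455.]
side knob [157. 167.]
side tip [159. 183.]
side tip_px [148. 185.]
side tcp [159. 174.]
scene knob [587. 111.]
scene tip [587. 124.]
scene tip_px [593. 119.]
scene tcp [587. 117.]
```

View pics/g2.png

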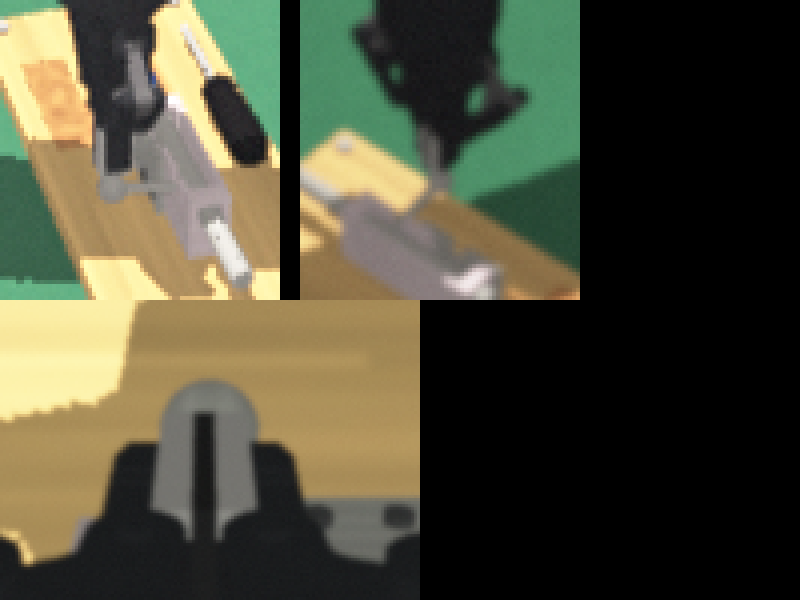

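The fingers shut on nothing. In the side view the fingertips end just above the knob, at (304,212) with the knob at (303,217), so they stand higher than I took them to. I reopen, lower by 18 mm in checked steps (tips stay above the board in either case), and close again gently.

```bash
python3 -m jog '[[0.3,0,0,0,0],[0.3,0,0,0,0],[0.3,0,0,0,0],[0.3,0,0,0,0]]' 20|head -1
python3 -m jog '[[0.3,0.001,0,0.006,0],[0.3,0,0,0.003,0],[0.3,0,0,0,0],[0.3,0,0,0,0]]'|head -1
python3 -c "from h import *;jigpose()"
python3 -m jog '[[0.3,0,0,0.006,0],[0.3,0,0,0.003,0],[0.3,0,0,0,0],[0.3,0,0,0,0]]'|head -1
python3 -c "from h import *;jigpose()"
python3 -m jog '[[0.6,0,0,0,0],[0.6,0,0,0,0],[0.6,0,0,0,0],[0.6,0,0,0,0]]' 20|head -1
python3 -c "
from h import *;jigpose()
i=cam('side')['img'][:,:,::-1];j=cam('wrist')['img'][:,:,::-1]
o=np.zeros((450,800,3),np.uint8);o[:450,:400]=cv2.resize(i[160:250,265:345],(400,450),interpolation=3);o[:300,400:]=cv2.resize(j[180:330,180:380],(400,300),interpolation=3);cv2.imwrite('pics/g3.png',o)"
```

```text
clock: 4.73
clock: 5.07
t5.07 gp [-53.1   0.7  48.1] yawerr 0.01 F [-0.1 -1.   0.5] gap 29.8 grip 0.0 tilt [-0.001   0.0003]
clock: 5.4
t5.40 gp [-53.    0.7  39.2] yawerr 0.01 F [-0.2  0.6  0.1] gap 29.9 grip 0.0 tilt [-0.0008  0.0002]
clock: 5.73
t5.73 gp [-52.5   0.5  39.8] yawerr 0.01 F [ 0.5 -0.2 -0.7] gap 17.4 grip 4.3 tilt [0.0003 0.0001]
```

View pics/g3.png

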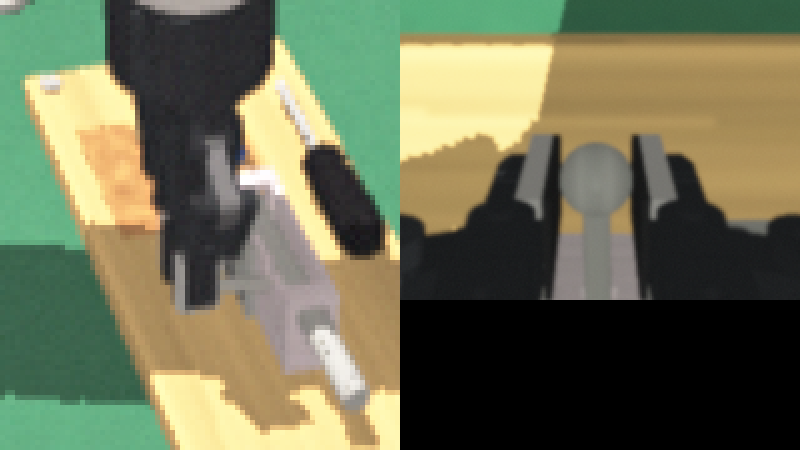

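The tips now reach below the knob and the pads have met it (gap 17.4 mm). The wrist view shows the knob between the pads at (595,178). I grip it at 20 N and start the arc.

```bash
python3 -m jog '[[1,0,0,0,0],[1,0,0,0,0],[1,0,0,0,0]]' 20|head -1
python3 -c "from h import *;jigpose()"
python3 -m jog '[[1,-0.0011,0,-0.0044,0],[1,-0.0012,0,-0.0044,0],[1,0,0,0,0]]'|head -1
python3 -c "from h import *;jigpose()"
python3 -m jog '[[1,-0.0019,0,-0.0042,0],[1,-0.002,0,-0.004,0],[1,0,0,0,0]]'|head -1
python3 -c "from h import *;jigpose()"
```

```text
clock: 6.08
t6.08 gp [-52.6   0.5  39.6] yawerr 0.01 F [ 0.4 -0.4  0.7] gap 16.0 grip 19.5 tilt [0.0001 0.0001]
clock: 6.33
t6.33 gp [-49.6   0.3  49.4] yawerr 0.01 F [ 0.4  0.4 -1.2] gap 15.7 grip 19.5 tilt [ 0.0013 -0.0002]
clock: 6.58
t6.58 gp [-45.5   0.3  57.6] yawerr 0.01 F [-0.3 -0.4 -0.7] gap 16.0 grip 19.5 tilt [ 0.0016 -0.0001]
```

```bash
python3 -m jog '[[1,-0.0026,0,-0.0037,0],[1,-0.0026,0,-0.0037,0],[1,0,0,0,0]]'|head -1
python3 -c "from h import *;jigpose()"
python3 -m jog '[[1,-0.0032,0,-0.0032,0],[1,-0.0032,0,-0.0032,0],[1,0,0,0,0]]'|head -1
python3 -c "from h import *;jigpose()"
python3 -m jog '[[1,-0.0037,0,-0.0026,0],[1,-0.0037,0,-0.0026,0],[1,0,0,0,0]]'|head -1
python3 -c "from h import *;jigpose()"
python3 -m jog '[[1,-0.0024,0,-0.0013,0],[1,-0.0024,0,-0.0012,0],[1,0,0,0,0]]'|head -1
python3 -c "
from h import *;jigpose()
i=cam('side')['img'][:,:,::-1];j=cam('wrist')['img'][:,:,::-1]
o=np.zeros((450,800,3),np.uint8);o[:450,:400]=cv2.resize(i[150:240,265:345],(400,450),interpolation=3);o[:300,400:]=cv2.resize(j[180:330,180:380],(400,300),interpolation=3);cv2.imwrite('pics/g4.png',o)"
```

```text
clock: 6.83
t6.83 gp [-40.2   0.3  64.9] yawerr 0.01 F [ 0.8 -0.5 -0.8] gap 16.0 grip 19.5 tilt [ 0.0017 -0.0001]
clock: 7.08
t7.08 gp [-33.7   0.3  71.1] yawerr 0.01 F [ 0.8 -0.6 -1.8] gap 15.8 grip 19.5 tilt [ 0.0016 -0.0001]
clock: 7.33
t7.33 gp [-26.4   0.3  76.1] yawerr 0.01 F [-0.7 -0.  -3.2] gap 15.7 grip 19.6 tilt [0.0013 0.0001]
clock: 7.58
t7.58 gp [-22.2   0.5  78.3] yawerr 0.01 F [-0.  -0.  -2.1] gap 15.8 grip 19.5 tilt [0.0005 0.0001]
```

View pics/g4.png

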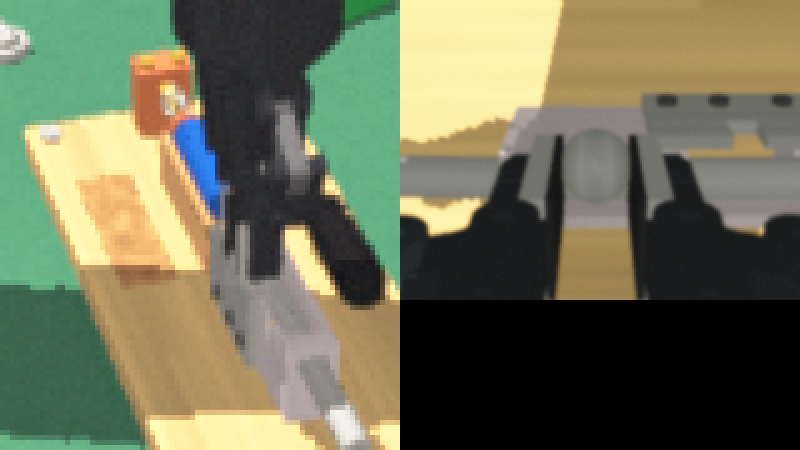

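The knob is raised between the pads. The plate's notch shows in the wrist view as a wood-coloured gap at crop (746,135), which is wrist pixel of about (353,247). I cast that onto the wall top.

Run:
```python
from h import *
c=cam("wrist");th=float(J["th"]);R=np.array([[np.cos(th),-np.sin(th)],[np.sin(th),np.cos(th)]])
for z in(.05,.06,.10):
  for q in((346.5,248),(361,248),(278,261)):
    p=onz(c,q,z);print(z,q,((p[:2]-J["t"])@R*1e3).round(1))
row=c["img"][244:252,335:375].mean(0);print((row[:,0]-row[:,2]).round().astype(int))
```

```text
0.05 (346.5, 248) [-16.3  44.1]
0.05 (361, 248) [-16.2  53.4]
0.05 (278, 261) [-7.5  0.8]
0.06 (346.5, 248) [-20.3  41.7]
0.06 (361, 248) [-20.2  50.5]
0.06 (278, 261) [-11.9   0.8]
0.1 (346.5, 248) [-36.1  32.3]
0.1 (361, 248) [-36.1  39. ]
0.1 (278, 261) [-29.7   0.7]
[ 5  6  6  6  6  6  6  6  6  7 10 20 35 45 48 49 49 49 48 49 50 49 47 40
 28 17  9  6  5  6  6  6  6  6  6  6  6  6  6  6]
```

The notch middle is at y of about 46–47 mm. I slide there at 66° with force checks.

```bash
python3 -m jog '[[1,0,0.004,0,0],[1,0,0.004,0,0],[1,0,0.004,0,0],[1,0,0.004,0,0],[1,0,0,0,0]]'|head -1
python3 -c "from h import *;jigpose()"
python3 -m jog '[[1,0,0.004,0,0],[1,0,0.004,0,0],[1,0,0.004,0,0],[1,0,0,0,0]]'|head -1
python3 -c "from h import *;jigpose()"
python3 -m jog '[[1,0,0.003,0,0],[1,0,0.003,0,0],[1,0,0.003,0,0],[1,0,0,0,0]]'|head -1
python3 -c "from h import *;jigpose()"
python3 -m jog '[[1,0,0.003,0,0],[1,0,0.003,0,0],[1,0,0.0025,0,0],[1,0,0,0,0],[1,0,0,0,0]]'|head -1
python3 -c "from h import *;jigpose()"
```

```text
clock: 8.15
t8.15 gp [-22.8  17.6  78. ] yawerr 0.07 F [ 0.  -0.6 -2.5] gap 15.9 grip 19.5 tilt [-0.0003  0.0005]
clock: 8.48
t8.48 gp [-22.8  29.4  78.1] yawerr 0.05 F [-0.1  0.9 -2.9] gap 15.7 grip 19.6 tilt [-0.0002  0.0004]
clock: 8.82
t8.82 gp [-22.6  37.4  78.2] yawerr 0.00 F [-1.1 -3.2 -2.2] gap 15.8 grip 19.6 tilt [ 0.0004 -0.0008]
clock: 9.23
t9.23 gp [-22.4  45.3  78.2] yawerr -0.02 F [-0.5 -5.  -3.1] gap 16.0 grip 19.7 tilt [ 0.0008 -0.0013]
```

```bash
python3 -m jog '[[1,0.0024,0,0.0012,0],[1,0.0024,0,0.0013,0],[1,0.0037,0,0.0026,0],[1,0.0037,0,0.0026,0],[1,0,0,0,0]]'|head -1
python3 -c "from h import *;jigpose()"
python3 -m jog '[[1,0.0014,0,0.0012,0],[1,0.0013,0,0.0012,0],[1,0,0,0,0]]'|head -1
python3 -c "from h import *;jigpose()"
python3 -m jog '[[1,0.0012,0,0.0013,0],[1,0.0012,0,0.0013,0],[1,0,0,0,0]]'|head -1
python3 -c "from h import *;jigpose()"
python3 -m jog '[[1,0.0012,0,0.0014,0],[1,0,0,0,0],[1,0,0,0,0]]'|head -1
python3 -c "from h import *;jigpose()"
```

```text
clock: 9.65
t9.65 gp [-34.4  45.7  70.3] yawerr 0.00 F [ 3.3 -4.3 -2.8] gap 15.8 grip 19.6 tilt [ 0.002  -0.0001]
clock: 9.9
t9.90 gp [-36.5  45.7  68.4] yawerr -0.00 F [ 2.6 -3.7 -1.2] gap 15.7 grip 19.6 tilt [0.0029 0.0002]
clock: 10.15
t10.15 gp [-39.8  45.9  65.5] yawerr 0.00 F [ 1.6 -3.4 -0.5] gap 15.8 grip 19.7 tilt [0.0011 0.    ]
clock: 10.4
t10.40 gp [-41.4  46.1  64. ] yawerr 0.01 F [ 0.7 -2.3  1. ] gap 15.7 grip 19.7 tilt [-0.0002  0.0001]
```

It passes 43° with no resistance, so the handle is sinking into the notch. I continue down.

```bash
python3 -m jog '[[1,0.0013,0,0.0018,0],[1,0.0013,0,0.0018,0],[1,0,0,0,0]]'|head -1
python3 -c "from h import *;jigpose()"
python3 -m jog '[[1,0.0013,0,0.0019,0],[1,0.0013,0,0.0019,0],[1,0,0,0,0]]'|head -1
python3 -c "from h import *;jigpose()"
python3 -m jog '[[1,0.001,0,0.002,0],[1,0.001,0,0.002,0],[1,0,0,0,0]]'|head -1
python3 -c "from h import *;jigpose()"
```

```text
clock: 10.65
t10.65 gp [-44.5  46.3  59.9] yawerr 0.01 F [ 0.1 -2.7  1. ] gap 16.1 grip 19.8 tilt [-0.0011  0.0003]
clock: 10.9
t10.90 gp [-46.9  46.3  56.1] yawerr 0.01 F [-0.4 -2.1  1. ] gap 16.0 grip 19.9 tilt [-0.0008  0.0004]
clock: 11.15
t11.15 gp [-49.   46.3  52. ] yawerr 0.01 F [-0.6 -1.8  1.3] gap 16.1 grip 20.0 tilt [-0.0011  0.0002]
```

```bash
python3 -m jog '[[1,0.001,0,0.002,0],[1,0.001,0,0.002,0],[1,0,0,0,0]]'|head -1
python3 -c "from h import *;jigpose()"
python3 -m jog '[[1,0.0006,0,0.0022,0],[1,0.0006,0,0.0022,0],[1,0,0,0,0]]'|head -1
python3 -c "from h import *;jigpose()"
python3 -m jog '[[1,0.0005,0,0.0022,0],[1,0.0005,0,0.0018,0],[1,0,0,0,0]]'|head -1
python3 -c "from h import *;jigpose()"
```

```text
clock: 11.4
t11.40 gp [-50.8  46.2  48.1] yawerr 0.01 F [ 0.2 -1.2  1. ] gap 15.8 grip 20.1 tilt [-0.0006  0.0003]
clock: 11.65
t11.65 gp [-52.1  46.2  43.6] yawerr 0.01 F [-1.4 -1.3  1.4] gap 16.0 grip 20.2 tilt [-0.0009  0.0002]
clock: 11.9
t11.90 gp [-52.8  46.2  39.8] yawerr 0.00 F [-1.5 -1.2  1.1] gap 16.2 grip 20.3 tilt [-0.0003  0.0003]
```

```bash
python3 -m jog '[[1,0,0,0.0007,0],[1,0,0,0.0003,0],[1,0,0,0,0]]'|head -1
python3 -c "from h import *;jigpose()"
python3 -m jog '[[0.6,0,0,0,0],[0.4,0,0,0,0],[0.3,0,0,0,0],[0.3,0,0,0,0]]'|head -1
python3 -c "from h import *;jigpose()"
python3 -m jog '[[0.3,0,0,-0.01,0],[0.3,0,0,-0.01,0],[0.3,0,0,-0.02,0],[0.3,0,0,-0.03,0],[0.3,0,0,-0.03,0]]'|head -1
python3 -m jog '[[0.3,0.02,0,-0.02,0],[0.3,0.02,0,-0.02,0],[0.3,0.02,0,0,0],[0.3,0.02,0,0,0],[0.3,0,0,0,0]]'|head -1
python3 -c "
from h import *;jigpose()
c=cam('side');d=cam('scene');w=cam('wrist');i=c['img'][:,:,::-1];j=d['img'][:,:,::-1]
o=np.zeros((600,800,3),np.uint8);o[:330,:300]=cv2.resize(i[155:265,260:360],(300,330),interpolation=3);o[:330,310:730]=cv2.resize(j[205:315,220:360],(420,330),interpolation=3);o[335:,:350]=cv2.resize(w['img'][:,:,::-1],(350,265));cv2.imwrite('pics/g5.png',o)
th=float(J['th']);R=np.array([[np.cos(th),-np.sin(th)],[np.sin(th),np.cos(th)]])
P=np.r_[R@np.array([-.051,.0455])+J['t'],.057];print((proj(c,P)[0]-[260,155])*3,(proj(d,P)[0]-[220,205])*3+[310,0])"
```

```text
clock: 12.15
t12.15 gp [-52.8  46.1  39.2] yawerr 0.01 F [-3.1  0.4  3.3] gap 15.9 grip 20.4 tilt [-0.0004  0.0001]
clock: 12.48
t12.48 gp [-52.2  46.2  39.1] yawerr 0.02 F [-0.3  0.2  0.2] gap 30.1 grip 0.0 tilt [0.0006 0.0005]
clock: 12.9
clock: 13.32
t13.32 gp [-135.4   46.5  180.9] yawerr -0.01 F [-0.8  0.2 -0.3] gap 30.2 grip 0.0 tilt [ 0.0001 -0.0001]
[115.90853447 152.90318393] [513.75305545  85.16092324]
```

View pics/g5.png

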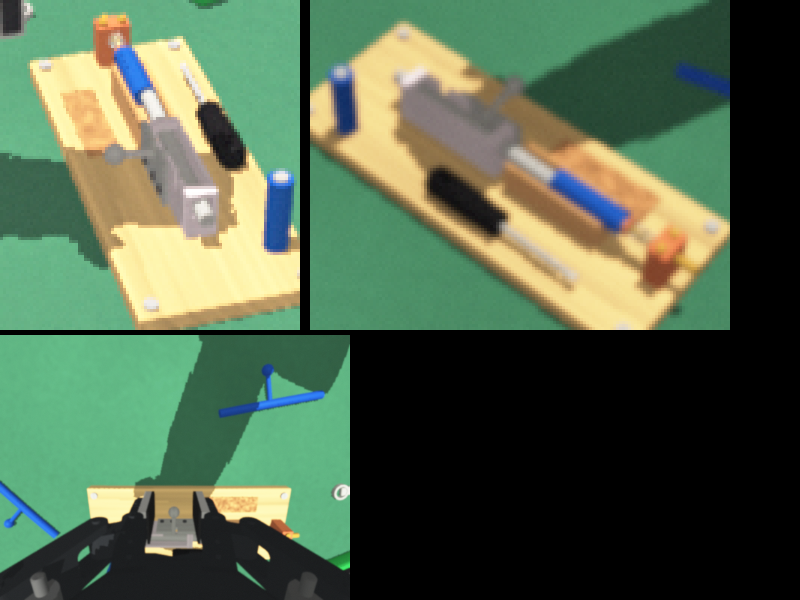

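The knob lies down at side crop (115,153) and scene crop (513,86), matching the predicted closed pose to within 1 px. The bolt's nose bears on the cell, the gripper is clear, and the other items are undisturbed. I hand the job in.

```bash
python3 -c "from workcell import env;print(env.hand_in())"
```

```text
the job is handed in; nothing more can be done
None
```

The cell is clamped: the bolt's handle lies fully down in the closing notch (y about 46 mm) and is released. My readings on the handle stayed under about 7 N, nothing else was disturbed, and I handed the job in at about 13 s; the verdict isn't shown.

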